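# Lock the stop nut of a sole press

## Robot

A 7-joint arm with a two-finger parallel gripper is mounted at the origin on the work surface. World frame = base frame: x ahead of the robot, y to its left, z up, the work surface at z = 0. Lengths are in m, angles in degrees, forces in N, time in s.
With the tool pointing down it reaches from about 0.4 to 0.9 m from the base axis. Payload 5.5 kg.
Tool frame: the origin (TCP) lies at the very end of the fingers, on their centre line; the grasp point (between the pads) lies 19 mm behind it; z points along the fingers, y is the direction in which the jaws open and shut (so a half turn about z gives the same grasp; the last joint's range is limited). The gripper opens to 92 mm and grips with 3 to 60 N. Pads are 19 mm wide; open, the fingers measure 130 mm over their backs; the gripper's body (75 mm by 190 mm) begins 47 mm behind the grasp point.
Start: joints at [85.497, 28.699, -24.465, 88.831, 12.651, 65.22, -12.049], TCP at [0.218, -0.612, 0.227] pointing down, gripper open.
Joint ranges: [-164.97, 164.97], [-17.58, 116.51], [-87.97, 89.64], [11.32, 138.91], [-80.73, 260.73], [10.89, 115.49], [-147.41, 147.41]. Speed limits (degrees/s): [147.25, 147.25, 180, 180, 180, 180, 180].

## Interface

Orientations are given as [roll, pitch, yaw] about the fixed x, y, z axes, in that order (R = Rz(yaw) Ry(pitch) Rx(roll)).
In Python, from plant import bot gives the robot as it stands.
- The arm moves only by the tool move_arm, never from a script. Its argument "rows" is a list of rows, each an object of numbers: "tx", "ty", "tz": the shift along the tool's x, y, z in m; "yaw": the turn about the tool's z in degrees; "gripper": the opening, from 0 (shut) to 1 (fully open). A call has 1 to 12 rows; each row shifts and turns the commanded pose from where the row before left it, along the tool's axes as they then stand; what a row does not reach is not made up. A row lasts 1/10 s, in which the tool goes at most 50 mm and 8.59 degrees, less where a joint would pass 70% of its speed; a pose out of reach is approached as far as the arm can. A call is refused whole if a number of a shift passes 0.05 or a number of a turn 8.59, either way. A call with a gripper value outside its range is refused whole. The fingers move at their own pace and stop on an object; the grip force is fixed at half the most. Time passes only in rows, so rows that do not move let the fingers close. It gives the time, the measured TCP pose, the force and the opening at its end, in the units of the state.
- bot.read_state(): the state, without advancing time (a new reading comes with each control period).
- bot.camera(name): name is "scene" or "top" or "wrist"; returns the picture (480x640x3 uint8, red, green, blue); there is no depth.
- bot.get_calibration(name): a dict with "mtx" (3x3 intrinsics, pixels), "distortion" ([k1, k2, p1, p2, k3] as OpenCV has them; the pictures are not rectified), "position" and "orientation" of the camera in the world; the wrist camera has in their place "T_tool_cam" (4x4, takes a point from camera to tool coordinates, whose origin is the TCP and whose axes are the flange's). Camera axes: x right, y down, z forward; pixel columns grow to the right and rows downward; lengths in m; the calibration is good to about 2 mm. A picture is of the moment at which its call begins: read the wrist's pose just before it. get_calibration takes no time and is no camera call.
- bot.sign_off(): hands the job in, once; it reports no verdict.
The state is a dict: "time_s": time; "joint_positions": joint angles; "joint_velocities": joint speeds; "tau": joint torques, N m; "position": TCP position; "tcp_rot": TCP orientation; "force": force on the tool from outside, world axes, zero at the start; "moment": the same for the moment, N m; "finger_gap": finger opening in m.
Only numpy, scipy, OpenCV 4.12 (cv2) and the standard library are available. Lean on these libraries where they do the work, as an engineer would, in place of code of your own. Each camera call takes 0.05 s, during which the arm holds its last target. There are 200 camera calls.

## Task

The stop of the shoe-repair press must be locked. Lay the wide-mouthed spanner flat on the press plate, its jaws around the big square nut and its handle beside the upright post, and let go of it; then turn the winged jam nut above clockwise until it is tight, so that the spanner resting against the post keeps the square nut from turning. Leave the spanner in place on the nut.

Things in the scene. Friction and masses are not known exactly. Their poses are not given: they have to be found in the camera images.
- stop_plate: Fixed green press plate, 385 x 120 mm, top 20 mm above bench. Origin: axis of upright stud, bench level; z up; plate spans x -185 to 200 mm, low black rubber pad at +x end. Upright steel post (16 mm dia, 40 mm tall above plate) at x=-150, y=+26 mm. Lay the spanner with origin on the stud axis and axes parallel to the plate's: its handle then lies along -x, 8 mm clear of the post, on its -y side.
- stop_nut (a joint): Turn (rad, + clockwise from above) of the big square steel nut at the stud's foot, on the plate: 46 mm across flats, 16 mm tall, top edges bevelled 45 degrees over 5 mm. At 0, its set position, flats are parallel to the plate's axes. It turns easily; without a spanner the jam nut drags it round.
- jam_nut (a joint): Turn (rad, + clockwise from above) of the winged jam nut relative to the square nut below it; starts 0 to 0.2, tight at its stop, 1.1. Dark steel, on the stud axis; its upright wing bar, 36 mm long, 14 thick, spans 52 to 82 mm above bench; stud end 12 mm higher. Bar yaw = plate yaw + 1.1 - jam_nut - stop_nut: along the spanner handle when tight. Takes 0.3 N m.
- wide_spanner: Loose open-ended steel spanner, 0.35 kg, the wider-mouthed of two (other: 30 mm). Origin: middle of mouth, underside; x out of the mouth, handle along -x, z up. Mouth 50 mm wide, x -28 to 28; head 80 wide, 14 thick; shank 20 wide, 10 thick, to x=-168. Hold its black grip block: 52 long, 18 wide, top 30 mm up, centred x=-87. The mouth passes down over wing bar and nut.
There are look-alikes about, which are no part of the job. What is shaped like the wide_spanner but yellow is not meant.

How it is judged:
By the outcome, as a careful person would: the job done as asked, in the order asked, and still so for the second after the job is handed in, with the robot touching nothing.
It also fails if it takes over 51 s, if anything falls off the work surface, if the arm or the gripper's body presses on something with over 40 N, if the wrist force passes 120 N, or if a joint passes its speed limit or range.

## Working session

There is one attempt and no reset: what is moved stays moved. The work goes in short steps, Python scripts to look and compute and a tool call to move; the robot and the scene stay as the last step left them, time stands still between calls to the robot, and variables do not carry over. Pictures are saved under pics/ and viewed, about 8 in all and at most 12, crops included, and the job is handed in when it is done.

Besides the shell and the picture viewer there is one more tool, called after "Request:" as name(argument=value, ...), one argument or row to a line, values as JSON. move_arm: Moves the arm, as the interface text tells. Its arguments: {"type":"object","properties":{"rows":{"type":"array","items":{"type":"object","properties":{"tx":{"type":"number"},"ty":{"type":"number"},"tz":{"type":"number"},"yaw":{"type":"number"},"gripper":{"type":"number"}}}}},"required":["rows"]}

```bash
mkdir -p pics; python3 - <<'E'
from plant import bot
import cv2
for n in("scene","top"):
    cv2.imwrite(f"pics/{n}0.png",bot.camera(n)[:,:,::-1])
    c=bot.get_calibration(n);print(n,c)
print(bot.get_calibration("wrist"));print(bot.read_state())
E
```

```text
scene {'mtx': array([[565.10305625,   0.        , 327.12552454],
       [  0.        , 565.10305625, 241.53196076],
       [  0.        ,   0.        ,   1.        ]]), 'distortion': array([-0.04117184,  0.        ,  0.        ,  0.        ,  0.        ]), 'position': array([0.85552968, 0.30161001, 0.85493326]), 'orientation': array([-147.54166903,   -0.35056809,  134.17797391])}
top {'mtx': array([[532.27122421,   0.        , 327.14183075],
       [  0.        , 532.27122421, 248.2123677 ],
       [  0.        ,   0.        ,   1.        ]]), 'distortion': array([-0.12186957,  0.        ,  0.        ,  0.        ,  0.        ]), 'position': array([ 0.44267897, -0.07166875,  1.03227082]), 'orientation': array([-177.18883263,    1.48569972,  -90.13270436])}
{'mtx': array([[384.40943509,   0.        , 316.68316739],
       [  0.        , 384.40943509, 242.96965541],
       [  0.        ,   0.        ,   1.        ]]), 'distortion': array([-0.04446814,  0.        ,  0.        ,  0.        ,  0.        ]), 'T_tool_cam': array([[-6.36506025e-05, -9.54035819e-01, -2.99692596e-01,
         
[... 269 characters left out ...]
]])}
{'time_s': 0.1, 'joint_positions': array([ 85.49640561,  28.74720916, -24.45354481,  88.88456571,
        12.65118951,  65.21956938, -12.04894636]), 'joint_velocities': array([ 0.10716305, -0.13957412,  0.00215639, -0.15907416,  0.03873631,
        0.03546842, -0.07568621]), 'tau': array([-1.12953933e-02, -5.67872608e+01, -5.83851859e+00, -2.79914439e+01,
       -6.89259404e-02,  2.41160870e-02,  4.16732871e-05]), 'position': array([ 0.21761717, -0.61183175,  0.22580102]), 'tcp_rot': array([-1.79901842e+02, -2.76810483e-03,  1.95862543e+01]), 'force': array([-0.1985751 ,  0.89478724, -0.50390798]), 'moment': array([0.03018933, 0.03739517, 0.03618805]), 'finger_gap': 0.09168976707215172}
```

View pics/top0.png

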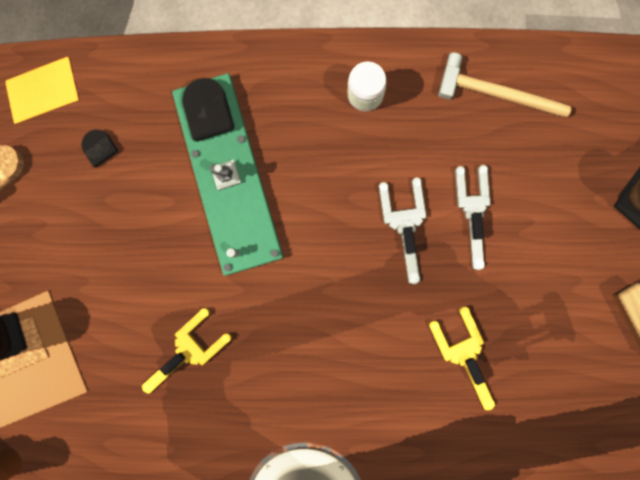

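View pics/scene0.png

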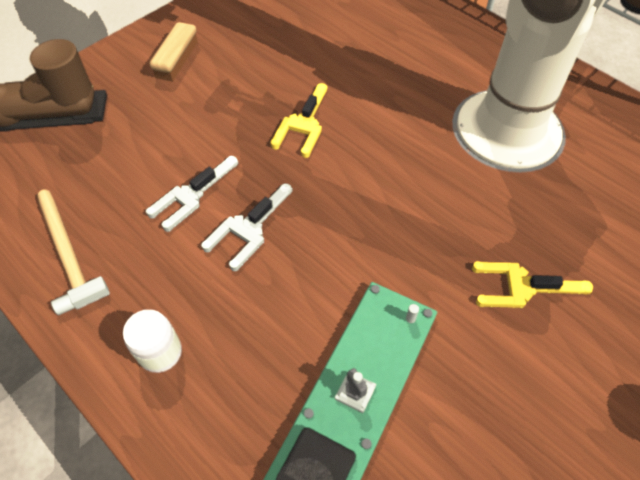

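The top view shows the plate with its stud at (226,172) and post at (231,253), so its -x end points toward the robot. The wide grey spanner is at (405,225) with its grip near (409,240). The narrower one is at (474,210). The yellow ones are decoys.

```bash
cat > h.py <<'E'
import numpy as np,cv2
from plant import bot
from scipy.spatial.transform import Rotation as R
def pose(n,s=None):
    c=bot.get_calibration(n)
    if n=="wrist":
        T=np.eye(4);T[:3,:3]=R.from_euler('xyz',s["tcp_rot"],degrees=True).as_matrix();T[:3,3]=s["position"]
        T=T@c["T_tool_cam"];return c,T[:3,:3],T[:3,3]
    return c,R.from_euler('xyz',c["orientation"],degrees=True).as_matrix(),np.array(c["position"])
def cast(px,z,n,s=None):
    c,Rm,p=pose(n,s)
    u=cv2.undistortPoints(np.array(px,float).reshape(-1,1,2),c["mtx"],c["distortion"]).reshape(-1,2)
    d=np.c_[u,np.ones(len(u))]@Rm.T
    return p+d*((z-p[2])/d[:,2])[:,None]
def big(mask,roi=None):
    m=mask.astype(np.uint8)
    if roi: k=np.zeros_like(m);x0,y0,x1,y1=roi;k[y0:y1,x0:x1]=1;m=m*k
    cs,_=cv2.findContours(m,cv2.RETR_EXTERNAL,cv2.CHAIN_APPROX_NONE)
    return max(cs,key=cv2.contourArea)[:,0]
def rect(P):
    (c,wh,a)=cv2.minAreaRect((P[:,:2]*1000).astype(np.float32));b=cv2.boxPoints((c,wh,a))
    e=max((b[1]-b[0],b[2]-b[1]),key=np.linalg.norm)
    return np.array(c)/1000,sorted(wh),np.degrees(np.arctan2(e[1],e[0]))%180
E
python3 - <<'E'
from h import *
im=cv2.imread("pics/top0.png");hsv=cv2.cvtColor(im,cv2.COLOR_BGR2HSV);H,S,V=cv2.split(hsv)
g=big((H>60)&(H<95)&(S>80)&(V>50),(150,50,300,290))
print("plate",rect(cast(g,.02,"top")))
w=big((S<60)&(V>110),(370,165,435,290));print("head/shank",len(w),rect(cast(w,.012,"top")))
b=big((V<60),(395,215,425,265));print("grip",rect(cast(b,.03,"top")))
l=big((S<60)&(V>110),(395,255,425,290));print("shank end",cast([l.mean(0)],.01,"top"))
print("stud,post",cast([[226,172]],.036,"top"),cast([[231,253]],.06,"top"))
E
```

```text
plate (array([0.64117242, 0.15105963]), [118.32535552978516, 380.9716491699219], np.float32(16.590023))
head/shank 224 (array([ 0.57245795, -0.19197934]), [82.06836700439453, 103.72740173339844], np.float32(8.1546135))
grip (array([ 0.50876425, -0.20967981]), [34.215545654296875, 45.852073669433594], np.float32(8.906893))
shank end [[ 0.45399124 -0.20783936  0.01      ]]
stud,post [[0.6381752  0.14705069 0.036     ]] [[0.4822896  0.13087059 0.06      ]]
```

Request:
move_arm(
  rows=[
    {"tx": 0.04, "ty": -0.0285, "gripper": 1},
    {"tx": 0.04, "ty": -0.0285, "gripper": 1},
    {"tx": 0.04, "ty": -0.0285, "gripper": 1},
    {"tx": 0.04, "ty": -0.0285, "gripper": 1},
    {"tx": 0.04, "ty": -0.0285, "gripper": 1},
    {"tx": 0.04, "ty": -0.0285, "gripper": 1},
    {"tx": 0.04, "ty": -0.0285, "gripper": 1},
    {"tx": 0.04, "ty": -0.0285, "gripper": 1},
    {"tx": 0.04, "ty": -0.0285, "gripper": 1},
    {"tx": 0.04, "ty": -0.0285, "gripper": 1},
    {"yaw": 5.7, "gripper": 1},
    {"yaw": 5.7, "gripper": 1},
  ],
)

```text
invalid input
```

```bash
python3 - <<'E'
from h import *
s=bot.read_state();print(s["time_s"],s["position"],s["tcp_rot"],s["joint_positions"],s["force"])
cv2.imwrite("pics/w1.png",bot.camera("wrist")[:,:,::-1]);np.save("s1.npy",s,allow_pickle=True)
E
```

```text
0.1 [ 0.21761717 -0.61183175  0.22580102] [-1.79901842e+02 -2.76810483e-03  1.95862543e+01] [ 85.49640561  28.74720916 -24.45354481  88.88456571  12.65118951
  65.21956938 -12.04894636] [-0.1985751   0.89478724 -0.50390798]
```

View pics/w1.png

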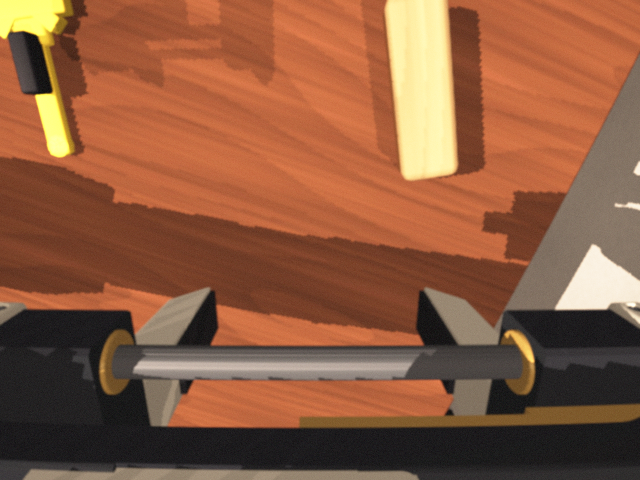

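The move was refused, so this is the wrist view from the start pose, with the jaws at x≈200 and 430 in the lower half. I'll retry with every field filled in.

Request:
move_arm(
  rows=[
    {"tx": 0.04, "ty": -0.0285, "tz": 0, "yaw": 0, "gripper": 1},
    {"tx": 0.04, "ty": -0.0285, "tz": 0, "yaw": 0, "gripper": 1},
    {"tx": 0.04, "ty": -0.0285, "tz": 0, "yaw": 0, "gripper": 1},
    {"tx": 0.04, "ty": -0.0285, "tz": 0, "yaw": 0, "gripper": 1},
    {"tx": 0.04, "ty": -0.0285, "tz": 0, "yaw": 0, "gripper": 1},
    {"tx": 0.04, "ty": -0.0285, "tz": 0, "yaw": 0, "gripper": 1},
    {"tx": 0.04, "ty": -0.0285, "tz": 0, "yaw": 0, "gripper": 1},
    {"tx": 0.04, "ty": -0.0285, "tz": 0, "yaw": 0, "gripper": 1},
    {"tx": 0.04, "ty": -0.0285, "tz": 0, "yaw": 0, "gripper": 1},
    {"tx": 0.04, "ty": -0.0285, "tz": 0, "yaw": 0, "gripper": 1},
    {"tx": 0, "ty": 0, "tz": 0, "yaw": 5.7, "gripper": 1},
    {"tx": 0, "ty": 0, "tz": 0, "yaw": 5.7, "gripper": 1},
  ],
)

```text
time_s: 1.35
position: [0.5002, -0.2072, 0.2266]
tcp_rot: [-180.0, -0.0, 8.2]
force: [-0.4, -1.1, -0.5]
finger_gap: 0.0922
```

```bash
python3 - <<'E'
from h import *
s=bot.read_state();im=bot.camera("wrist")[:,:,::-1]
cv2.imwrite("pics/w2.png",im);np.save("s2.npy",s,allow_pickle=True);print(s["joint_positions"])
E
```

```text
[ 47.98702724  18.94873625 -34.36949095 104.31555615  12.11499287
  60.42822018 -72.72346884]
```

View pics/w2.png

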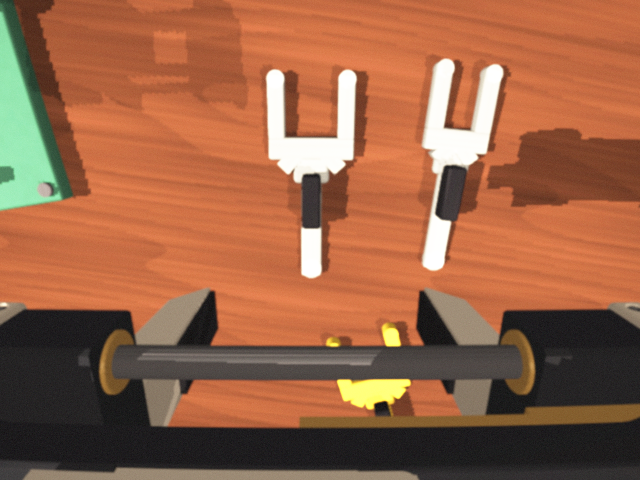

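The wrist view shows the wide grey spanner nearly aligned with the tool. Its grip is at (311,200), its mouth edges are at x=285 and 338, and its shank ends at (311,270).

```bash
python3 - <<'E'
from h import *
s=np.load("s2.npy",allow_pickle=True).item();im=cv2.imread("pics/w2.png");H,S,V=cv2.split(cv2.cvtColor(im,cv2.COLOR_BGR2HSV))
g=big(V<60,(295,165,325,240));r,dim,a=rect(cast(g,.03,"wrist",s));print("grip",r,dim,a)
w=big((S<70)&(V>120),(255,60,365,165));W=cast(w,.014,"wrist",s)
lo=big((S<70)&(V>120),(295,230,330,285));L=cast(lo,.01,"wrist",s)
print("head",rect(W));print("shank",rect(L))
a0=np.array([L[:,:2].mean(0),r,W[:,:2].mean(0)]);d=a0[2]-a0[0];print(a0,"axis",np.degrees(np.arctan2(d[1],d[0])))
# prongs: axis from each
for roi in((255,60,295,130),(325,60,365,130)):
    q=cast(big((S<70)&(V>120),roi),.014,"wrist",s);print(rect(q))
p,y=s["position"],np.radians(s["tcp_rot"][2]);e=r-p[:2];print("tool dx,dy",e@[np.cos(y),np.sin(y)],e@[np.sin(y),-np.cos(y)],p,s["tcp_rot"])
E
```

```text
grip [ 0.51042804 -0.19943159] [15.165373802185059, 49.29901123046875] 8.332284
head (array([ 0.58333661, -0.18871078]), [80.86150360107422, 83.98141479492188], np.float32(7.4836483))
shank (array([ 0.45118741, -0.20739893]), [20.927217483520508, 51.2380485534668], np.float32(8.268012))
[[ 0.45332989 -0.20699592]
 [ 0.51042804 -0.19943159]
 [ 0.57983776 -0.18943791]] axis 7.9015970156628015
(array([ 0.59495953, -0.15440862]), [16.185457229614258, 51.98529052734375], np.float32(6.9663167))
(array([ 0.60385712, -0.21873976]), [16.207590103149414, 51.0794677734375], np.float32(7.8790584))
tool dx,dy 0.011236471180919406 -0.006246071558683354 [ 0.50020218 -0.20722284  0.22658886] [-1.79954926e+02 -1.00905435e-02  8.23579233e+00]
```

Request:
move_arm(
  rows=[
    {"tx": 0.011, "ty": -0.006, "tz": 0.045, "yaw": 0, "gripper": 1},
    {"tx": 0, "ty": 0, "tz": 0.045, "yaw": 0, "gripper": 1},
    {"tx": 0, "ty": 0, "tz": 0.045, "yaw": 0, "gripper": 1},
    {"tx": 0, "ty": 0, "tz": 0.045, "yaw": 0, "gripper": 1},
    {"tx": 0, "ty": 0, "tz": 0.02, "yaw": 0, "gripper": 1},
    {"tx": 0, "ty": 0, "tz": 0.012, "yaw": 0, "gripper": 1},
    {"tx": 0, "ty": 0, "tz": 0.007, "yaw": 0, "gripper": 1},
    {"tx": 0, "ty": 0, "tz": 0, "yaw": 0, "gripper": 0},
    {"tx": 0, "ty": 0, "tz": 0, "yaw": 0, "gripper": 0},
    {"tx": 0, "ty": 0, "tz": 0, "yaw": 0, "gripper": 0},
    {"tx": 0, "ty": 0, "tz": 0, "yaw": 0, "gripper": 0},
    {"tx": 0, "ty": 0, "tz": 0, "yaw": 0, "gripper": 0},
  ],
)

```text
time_s: 2.6
position: [0.5097, -0.2026, 0.0085]
tcp_rot: [180.0, -0.1, 8.2]
force: [-0.4, 0.6, 0.4]
finger_gap: 0.0564
```

Request:
move_arm(
  rows=[
    {"tx": 0, "ty": 0, "tz": 0, "yaw": 0, "gripper": 0},
    {"tx": 0, "ty": 0, "tz": 0, "yaw": 0, "gripper": 0},
    {"tx": 0, "ty": 0, "tz": 0, "yaw": 0, "gripper": 0},
    {"tx": 0, "ty": 0, "tz": 0, "yaw": 0, "gripper": 0},
  ],
)

```text
time_s: 3.0
position: [0.5092, -0.2022, 0.0077]
tcp_rot: [-180.0, 0.0, 8.2]
force: [0.0, -0.2, -1.1]
finger_gap: 0.0242
```

Request:
move_arm(
  rows=[
    {"tx": 0, "ty": 0, "tz": 0, "yaw": 0, "gripper": 0},
    {"tx": 0, "ty": 0, "tz": 0, "yaw": 0, "gripper": 0},
    {"tx": 0, "ty": 0, "tz": 0, "yaw": 0, "gripper": 0},
    {"tx": 0, "ty": 0, "tz": -0.01, "yaw": 0, "gripper": 0},
    {"tx": 0, "ty": 0, "tz": -0.025, "yaw": 0, "gripper": 0},
    {"tx": 0, "ty": 0, "tz": -0.03, "yaw": 0, "gripper": 0},
    {"tx": 0, "ty": 0, "tz": -0.03, "yaw": 0, "gripper": 0},
    {"tx": 0, "ty": 0, "tz": -0.03, "yaw": 0, "gripper": 0},
    {"tx": 0, "ty": 0, "tz": -0.025, "yaw": 0, "gripper": 0},
  ],
)

```text
time_s: 3.9
position: [0.5093, -0.2027, 0.1598]
tcp_rot: [179.9, -0.0, 8.2]
force: [0.6, -0.7, -2.6]
finger_gap: 0.0186
```

```bash
python3 - <<'E'
from h import *
s=bot.read_state();im=bot.camera("wrist")[:,:,::-1];t=bot.camera("top")[:,:,::-1]
cv2.imwrite("pics/w3.png",im);cv2.imwrite("pics/t3.png",t);np.save("s3.npy",s,allow_pickle=True);print(s)
E
```

```text
{'time_s': 3.9, 'joint_positions': array([ 45.56509515,  24.37369859, -33.22329717, 107.0294737 ,
        16.42394395,  53.3034271 , -77.05593474]), 'joint_velocities': array([  8.28984565, -18.90327259,  -8.36189864, -10.38515622,
       -14.50562037,  26.63869685,  11.7401572 ]), 'tau': array([ -0.91990734, -46.23721361,  -6.60568267, -24.39109504,
         0.19374458,  -0.52367717,  -0.22867188]), 'position': array([ 0.50925997, -0.20268447,  0.15980509]), 'tcp_rot': array([ 1.79945009e+02, -4.03510023e-02,  8.17520940e+00]), 'force': array([ 0.58257722, -0.70487185, -2.57872881]), 'moment': array([-0.04030359,  0.03817861, -0.04287387]), 'finger_gap': 0.018642030381233632}
```

View pics/w3.png

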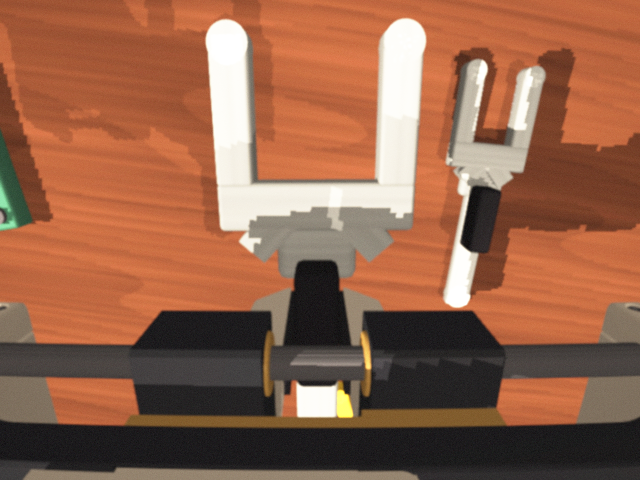

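The spanner is held: the prongs show at columns ~250 and ~380, and the mouth bottom at row ~182.

```bash
cat >> h.py <<'E'
def tool(P,s):
    return R.from_euler('xyz',s["tcp_rot"],degrees=True).inv().apply(P-np.array(s["position"]))
E
python3 - <<'E'
from h import *
s=np.load("s3.npy",allow_pickle=True).item();im=cv2.imread("pics/w3.png");H,S,V=cv2.split(cv2.cvtColor(im,cv2.COLOR_BGR2HSV))
m=(S<70)&(V>110);z=s["position"][2]-.0077+.014
rows=np.arange(70,165,10);Lf=[];Rt=[]
for r in rows:
    i=np.where(m[r,200:430])[0]+200;l=i[i<310].max();q=i[(i>310)].min();Lf.append((l+1,r));Rt.append((q,r))
a=tool(cast(Lf,z,"wrist",s),s);b=tool(cast(Rt,z,"wrist",s),s)
for e in(a,b):
    k=np.polyfit(e[:,0],e[:,1],1);print("edge y at x=.087",np.polyval(k,.087)*1e3,"deg",np.degrees(np.arctan(k[0])),e[[0,-1]])
bot_row=[np.where(m[:,c]&(np.arange(480)>140))[0].min() for c in(280,310,350)]
print(bot_row,tool(cast([(c,r) for c,r in zip((280,310,350),bot_row)],z,"wrist",s),s))
tip=[np.where(m[:,c])[0].min() for c in(227,405)];print(tip,tool(cast([(227,tip[0]),(405,tip[1])],z-.005,"wrist",s),s))
gp=cv2.imread("pics/t3.png");h2=cv2.split(cv2.cvtColor(gp,cv2.COLOR_BGR2HSV))
g=big((h2[0]>60)&(h2[0]<95)&(h2[1]>80)&(h2[2]>50),(150,50,300,290));print("plate again",rect(cast(g,.02,"top")))
y=np.radians(16.6);c=np.array([.6412,.1511]);u=np.array([np.cos(y),np.sin(y)]);o=c-.0075*u;print("stud",o)
t=o-.087*u;y0=np.radians(s["tcp_rot"][2]);e=t-s["position"][:2];print("tgt",t,"move tool",e@[np.cos(y0),np.sin(y0)],e@[np.sin(y0),-np.cos(y0)])
E
```

```text
edge y at x=.087 -24.059259564589063 deg 2.3808347415913573 [[ 0.09972763 -0.02400785 -0.00625281]
 [ 0.06719406 -0.02509554 -0.00627677]]
edge y at x=.087 22.55017312386072 deg -0.36736505532185043 [[ 0.09971472  0.02245689 -0.00620823]
 [ 0.06718823  0.02270658 -0.00623089]]
[np.int64(180), np.int64(181), np.int64(180)] [[ 0.05940368 -0.0147989  -0.00627237]
 [ 0.0590003  -0.00297688 -0.00626131]
 [ 0.05940251  0.0127853  -0.0062459 ]]
[np.int64(20), np.int64(19)] [[ 0.11762615 -0.03327657 -0.0012491 ]
 [ 0.11794013  0.03205267 -0.00118618]]
plate again (array([0.64116174, 0.15107741]), [118.43350219726562, 381.1333923339844], np.float32(16.622725))
stud [0.63401258 0.14895734]
tgt [0.55063852 0.12410245] move tool 0.08742736534758676 -0.3175820056446516
```

Request:
move_arm(
  rows=[
    {"tx": 0.011, "ty": -0.04, "tz": 0, "yaw": 0, "gripper": 0},
    {"tx": 0.011, "ty": -0.04, "tz": 0, "yaw": 0, "gripper": 0},
    {"tx": 0.011, "ty": -0.04, "tz": 0, "yaw": 0, "gripper": 0},
    {"tx": 0.011, "ty": -0.04, "tz": 0, "yaw": 0, "gripper": 0},
    {"tx": 0.011, "ty": -0.04, "tz": 0, "yaw": 0, "gripper": 0},
    {"tx": 0.011, "ty": -0.04, "tz": 0, "yaw": 0, "gripper": 0},
    {"tx": 0.011, "ty": -0.04, "tz": 0, "yaw": 0, "gripper": 0},
    {"tx": 0.01, "ty": -0.0376, "tz": 0, "yaw": 0, "gripper": 0},
    {"tx": 0, "ty": 0, "tz": 0, "yaw": -4.2, "gripper": 0},
    {"tx": 0, "ty": 0, "tz": 0, "yaw": -4.2, "gripper": 0},
    {"tx": 0, "ty": 0, "tz": 0.02, "yaw": 0, "gripper": 0},
    {"tx": 0, "ty": 0, "tz": 0, "yaw": 0, "gripper": 0},
  ],
)

```text
time_s: 5.2
position: [0.5475, 0.1233, 0.1345]
tcp_rot: [-180.0, 0.4, 16.6]
force: [-0.3, -0.4, -3.8]
finger_gap: 0.0189
```

```bash
python3 - <<'E'
from h import *
s=bot.read_state();im=bot.camera("wrist")[:,:,::-1]
cv2.imwrite("pics/w4.png",im);np.save("s4.npy",s,allow_pickle=True);print(s["position"],s["tcp_rot"],s["joint_positions"],s["force"])
E
```

```text
[0.54746521 0.12327871 0.1345121 ] [-179.98139188    0.35933995   16.57916037] [  14.31121434   29.30062261  -38.18921785  105.75642157   22.22108911
   52.96388768 -107.49598836] [-0.25632778 -0.43755757 -3.76600931]
```

View pics/w4.png

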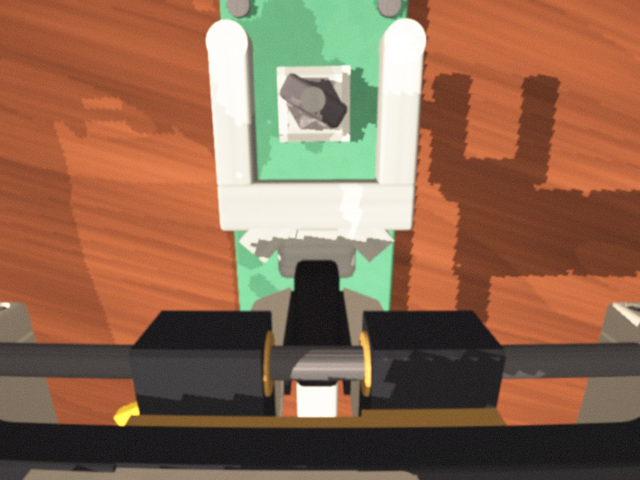

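The wrist view shows the nut inside the mouth opening, at (277–351, 66–143) and aligned. The stud end is at about (318,98). The wing bar sits diagonally. I'll compute the offset.

```bash
python3 - <<'E'
from h import *
s=np.load("s4.npy",allow_pickle=True).item();im=cv2.imread("pics/w4.png");H,S,V=cv2.split(cv2.cvtColor(im,cv2.COLOR_BGR2HSV))
m=(S<60);nb=big(m,(260,50,366,165));T=lambda P:tool(P,s)
print("px bbox",nb.min(0),nb.max(0))
P=T(cast(nb,.031,"wrist",s));print("nut tool",rect(P),"plate-hue bbox mm",P.min(0)*1e3,P.max(0)*1e3)
z=s["position"][2]-.0077+.014
E1,E2=[],[]
for r in range(70,165,5):
    g=np.where((H[r,200:430]>60)&(H[r,200:430]<95)&(S[r,200:430]>80))[0]+200
    g=g[(g>240)&(g<390)];E1.append((g.min(),r));E2.append((g.max()+1,r))
for E in(E1,E2):
    e=T(cast(E,z,"wrist",s));k=np.polyfit(e[:,0],e[:,1],1);print("mouth edge y@.087",np.polyval(k,.087)*1e3,np.degrees(np.arctan(k[0])))
g=np.where((H[:,300]>60)&(H[:,300]<95)&(S[:,300]>80)&(np.arange(480)>145)&(np.arange(480)<190))[0].max()+1;print("mouth bottom",T(cast([(300,g)],z,"wrist",s)))
print("stud end",T(cast([(318,98)],.094,"wrist",s)),np.round(T(cast([(318,98)],.094,"wrist",s)),4))
ge=[]
for r in range(40,80,4):
    pass
for r in range(250,300,5):
    q=np.where((H[r,:290]>60)&(H[r,:290]<95)&(S[r,:290]>80))[0]; ge.append((q.min(),r))
ge+= [(np.where((H[r,:240]>60)&(H[r,:240]<95)&(S[r,:240]>80))[0].min(),r) for r in range(2,18,3)]
e=T(cast(ge,.02,"wrist",s));k=np.polyfit(e[:,0],e[:,1],1);print("plate left edge y@.087",np.polyval(k,.087)*1e3,np.degrees(np.arctan(k[0])),np.round(e[:,1]*1e3-np.polyval(k,e[:,0])*1e3,1))
ge=[(np.where((H[r,350:410]>60)&(H[r,350:410]<95)&(S[r,350:410]>80))[0].max()+351,r) for r in list(range(250,300,5))+list(range(2,18,3))]
e=T(cast(ge,.02,"wrist",s));k=np.polyfit(e[:,0],e[:,1],1);print("right",np.polyval(k,.087)*1e3,np.degrees(np.arctan(k[0])))
E
```

```text
px bbox [276  65] [350 142]
nut tool (array([ 0.09251833, -0.00259272]), [46.65737533569336, 47.19902420043945], np.float32(89.080605)) plate-hue bbox mm [ 68.90476466 -26.33917585 102.78021437] [116.00238282  21.36807967 103.08997579]
mouth edge y@.087 -23.27127107294973 0.5017256102240946
mouth edge y@.087 21.88401500874711 -0.537356621469677
mouth bottom [[ 0.05990229 -0.00695071 -0.00667356]]
stud end [[0.0926747  0.00016568 0.03993161]] [[0.0927 0.0002 0.0399]]
plate left edge y@.087 -60.834471225222146 -0.25115811367874047 [ 0.1 -0.2  0.3  0.  -0.2  0.3 -0.  -0.3  0.2 -0.1  0.3  0.2  0.  -0.1
 -0.2 -0.3]
right 56.45992782271714 -0.23981122554792483
```

Request:
move_arm(
  rows=[
    {"tx": 0, "ty": 0, "tz": 0, "yaw": 0, "gripper": 0},
    {"tx": 0, "ty": 0, "tz": 0, "yaw": 0, "gripper": 0},
    {"tx": 0, "ty": 0, "tz": 0, "yaw": 0, "gripper": 0},
  ],
)

```text
time_s: 5.55
position: [0.5506, 0.1245, 0.1383]
tcp_rot: [180.0, -0.1, 16.6]
force: [-0.1, -0.2, -3.0]
finger_gap: 0.0186
```

```bash
cat > fit.py <<'E'
from h import *
import sys
s=bot.read_state();im=bot.camera("wrist")[:,:,::-1].copy();cv2.imwrite(sys.argv[1],im)
H,S,V=cv2.split(cv2.cvtColor(im,cv2.COLOR_BGR2HSV));G=(H>60)&(H<95)&(S>80)
T=lambda P:tool(P,s);print(s["position"],s["tcp_rot"],s["force"])
nb=big(S<60,(260,45,366,int(sys.argv[2])));P=T(cast(nb,.031,"wrist",s));print("nut px",nb.min(0),nb.max(0),"tool",rect(P))
z=s["position"][2]-.0077+.014;E1,E2=[],[]
for r in range(70,160,5):
    g=np.where(G[r])[0];g=g[(g>240)&(g<390)]
    if len(g):E1.append((g.min(),r));E2.append((g.max()+1,r))
e=[T(cast(E,z,"wrist",s))[:,1].mean()*1e3 for E in(E1,E2)];print("mouth y",e,np.mean(e))
g=np.where(G[140:200,300])[0].max()+141;print("mouth origin x",T(cast([(300,g)],z,"wrist",s))[0,0]+.028)
E
python3 fit.py pics/w5.png 165
```

```text
[0.55057014 0.12449752 0.13834337] [ 1.79987858e+02 -5.84742077e-02  1.65727141e+01] [-0.10668397 -0.2096415  -2.98115935]
nut px [277  73] [350 148] tool (array([ 0.08838631, -0.00233136]), [46.816680908203125, 47.40092849731445], np.float32(88.858475))
mouth y [np.float64(-23.420743001278822), np.float64(21.950835709215784)] -0.7349536460315189
mouth origin x 0.0878412080117248
```

Request:
move_arm(
  rows=[
    {"tx": 0.0005, "ty": -0.0015, "tz": 0, "yaw": -0.3, "gripper": 0},
    {"tx": 0, "ty": 0, "tz": 0.02, "yaw": 0, "gripper": 0},
    {"tx": 0, "ty": 0, "tz": 0.025, "yaw": 0, "gripper": 0},
    {"tx": 0, "ty": 0, "tz": 0.025, "yaw": 0, "gripper": 0},
    {"tx": 0, "ty": 0, "tz": 0.013, "yaw": 0, "gripper": 0},
    {"tx": 0, "ty": 0, "tz": 0, "yaw": 0, "gripper": 0},
    {"tx": 0, "ty": 0, "tz": 0, "yaw": 0, "gripper": 0},
    {"tx": 0, "ty": 0, "tz": 0, "yaw": 0, "gripper": 0},
    {"tx": 0, "ty": 0, "tz": 0, "yaw": 0, "gripper": 0},
  ],
)

```text
time_s: 6.5
position: [0.5513, 0.1263, 0.056]
tcp_rot: [180.0, -0.1, 16.9]
force: [0.3, -0.0, -2.4]
finger_gap: 0.0188
```

```bash
python3 fit.py pics/w6.png 176; python3 -c "
import cv2;i=cv2.imread('pics/w6.png')[0:260,180:460];cv2.imwrite('pics/w6c.png',cv2.resize(i,None,fx=2.3,fy=2.3))"
```

```text
[0.55125355 0.12632974 0.05600712] [ 1.79979912e+02 -1.31341033e-01  1.68842691e+01] [ 0.26980792 -0.02659207 -2.44745776]
nut px [264  53] [365 161] tool (array([ 0.08708578, -0.00115483]), [45.40596389770508, 46.748939514160156], np.float32(178.38681))
mouth y [np.float64(-23.41821009059826), np.float64(22.048851243944164)] -0.684679423327049
mouth origin x 0.08822556648641901
```

View pics/w6c.png

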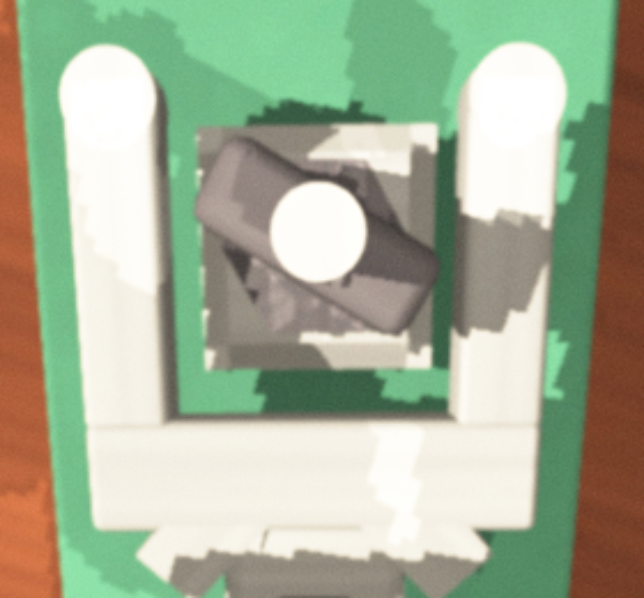

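The nut is about 1.2 mm to the +y side of the mouth centre (crop: nut x 201–434, mouth 168–455). I'll correct that and lower slowly.

Request:
move_arm(
  rows=[
    {"tx": -0.0008, "ty": 0.0013, "tz": 0, "yaw": 0, "gripper": 0},
    {"tx": 0, "ty": 0, "tz": 0.005, "yaw": 0, "gripper": 0},
    {"tx": 0, "ty": 0, "tz": 0.005, "yaw": 0, "gripper": 0},
    {"tx": 0, "ty": 0, "tz": 0.004, "yaw": 0, "gripper": 0},
    {"tx": 0, "ty": 0, "tz": 0.003, "yaw": 0, "gripper": 0},
    {"tx": 0, "ty": 0, "tz": 0.003, "yaw": 0, "gripper": 0},
    {"tx": 0, "ty": 0, "tz": 0, "yaw": 0, "gripper": 0},
    {"tx": 0, "ty": 0, "tz": 0, "yaw": 0, "gripper": 0},
  ],
)

```text
time_s: 7.35
position: [0.5498, 0.1246, 0.0347]
tcp_rot: [-180.0, 0.0, 16.9]
force: [-0.3, 0.2, -2.9]
finger_gap: 0.0191
```

Request:
move_arm(
  rows=[
    {"tx": 0, "ty": 0, "tz": 0.0025, "yaw": 0, "gripper": 0},
    {"tx": 0, "ty": 0, "tz": 0.002, "yaw": 0, "gripper": 0},
    {"tx": 0, "ty": 0, "tz": 0.002, "yaw": 0, "gripper": 0},
    {"tx": 0, "ty": 0, "tz": 0, "yaw": 0, "gripper": 0},
    {"tx": 0, "ty": 0, "tz": 0, "yaw": 0, "gripper": 0},
  ],
)

```text
time_s: 7.85
position: [0.5498, 0.1245, 0.0282]
tcp_rot: [180.0, 0.0, 16.9]
force: [0.8, 0.3, -3.0]
finger_gap: 0.0187
```

Request:
move_arm(
  rows=[
    {"tx": 0, "ty": 0, "tz": 0, "yaw": 0, "gripper": 0.6},
    {"tx": 0, "ty": 0, "tz": 0, "yaw": 0, "gripper": 0.6},
    {"tx": 0, "ty": 0, "tz": 0, "yaw": 0, "gripper": 0.6},
    {"tx": 0, "ty": 0, "tz": 0, "yaw": 0, "gripper": 0.6},
    {"tx": 0, "ty": 0, "tz": 0, "yaw": 0, "gripper": 0.6},
    {"tx": 0, "ty": 0, "tz": -0.02, "yaw": 0, "gripper": 0.6},
    {"tx": 0, "ty": 0, "tz": -0.03, "yaw": 0, "gripper": 0.6},
    {"tx": 0, "ty": 0, "tz": -0.03, "yaw": 0, "gripper": 0.6},
    {"tx": 0, "ty": 0, "tz": -0.03, "yaw": 0, "gripper": 0.6},
    {"tx": 0, "ty": 0, "tz": 0, "yaw": 0, "gripper": 0.6},
    {"tx": 0, "ty": 0, "tz": 0, "yaw": 0, "gripper": 0.6},
    {"tx": 0, "ty": 0, "tz": 0, "yaw": 0, "gripper": 0.6},
  ],
)

```text
time_s: 9.05
position: [0.549, 0.1241, 0.1372]
tcp_rot: [180.0, 0.1, 16.9]
force: [-0.3, -0.8, 0.1]
finger_gap: 0.0553
```

```bash
python3 - <<'E'
from h import *
s=bot.read_state();im=bot.camera("wrist")[:,:,::-1]
cv2.imwrite("pics/w7.png",im);np.save("s7.npy",s,allow_pickle=True);print(s["position"],s["tcp_rot"],s["joint_positions"],s["force"],s["finger_gap"])
E
```

```text
[0.54900168 0.1240776  0.13722534] [1.79993488e+02 1.02326858e-01 1.68775074e+01] [  14.50505079   29.15404379  -38.50354387  105.63933914   22.30465842
   53.0468465  -107.29319372] [-0.33934192 -0.80952829  0.1460808 ] 0.0552920207222872
```

View pics/w7.png

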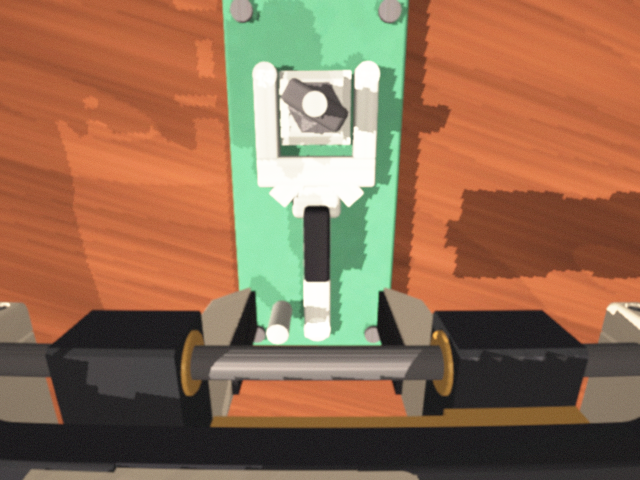

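The spanner lies flat around the nut with its handle just right of the post; in the picture the post is at (280,320) and the handle end at (316,328). The wing bar runs from (285,88) to (345,125), which is a world yaw of about 75°. Joint 7's range means I have to reach it by turning clockwise about 121°.

Request:
move_arm(
  rows=[
    {"tx": 0.03, "ty": 0, "tz": 0, "yaw": 0, "gripper": 0.7},
    {"tx": 0.03, "ty": 0, "tz": 0, "yaw": 0, "gripper": 0.7},
    {"tx": 0.029, "ty": 0, "tz": 0, "yaw": 0, "gripper": 0.7},
    {"tx": 0, "ty": 0, "tz": 0, "yaw": 8.5, "gripper": 0.7},
    {"tx": 0, "ty": 0, "tz": 0, "yaw": 8.5, "gripper": 0.7},
    {"tx": 0, "ty": 0, "tz": 0, "yaw": 8.5, "gripper": 0.7},
    {"tx": 0, "ty": 0, "tz": 0, "yaw": 8.5, "gripper": 0.7},
    {"tx": 0, "ty": 0, "tz": 0, "yaw": 8.5, "gripper": 0.7},
    {"tx": 0, "ty": 0, "tz": 0, "yaw": 8.5, "gripper": 0.7},
    {"tx": 0, "ty": 0, "tz": 0, "yaw": 8.5, "gripper": 0.7},
    {"tx": 0, "ty": 0, "tz": 0, "yaw": 8.5, "gripper": 0.7},
    {"tx": 0, "ty": 0, "tz": 0, "yaw": 8.5, "gripper": 0.7},
  ],
)

```text
time_s: 10.3
position: [0.6303, 0.1484, 0.1315]
tcp_rot: [179.1, 0.3, -53.8]
force: [-1.0, -0.5, -2.3]
finger_gap: 0.0642
```

Request:
move_arm(
  rows=[
    {"tx": 0, "ty": 0, "tz": 0, "yaw": 8.5, "gripper": 0.7},
    {"tx": 0, "ty": 0, "tz": 0, "yaw": 8.5, "gripper": 0.7},
    {"tx": 0, "ty": 0, "tz": 0, "yaw": 8.5, "gripper": 0.7},
    {"tx": 0, "ty": 0, "tz": 0, "yaw": 8.5, "gripper": 0.7},
    {"tx": 0, "ty": 0, "tz": 0, "yaw": 8.5, "gripper": 0.7},
    {"tx": 0, "ty": 0, "tz": 0, "yaw": 2.6, "gripper": 0.7},
    {"tx": 0, "ty": 0, "tz": 0, "yaw": 0, "gripper": 0.7},
    {"tx": 0, "ty": 0, "tz": 0, "yaw": 0, "gripper": 0.7},
    {"tx": 0, "ty": 0, "tz": 0, "yaw": 0, "gripper": 0.7},
  ],
)

```text
time_s: 11.2
position: [0.6245, 0.1356, 0.1249]
tcp_rot: [177.9, -0.3, -92.5]
force: [0.3, 0.6, 0.3]
finger_gap: 0.0644
```

```bash
python3 - <<'E'
from h import *
s=bot.read_state();im=bot.camera("wrist")[:,:,::-1]
cv2.imwrite("pics/w8.png",im);np.save("s8.npy",s,allow_pickle=True);print(s["position"],s["tcp_rot"],s["joint_positions"],s["finger_gap"])
# stud end from two earlier wrist frames
p=np.array([.55125,.12633,.056]);s6=dict(position=p,tcp_rot=[179.98,-.13,16.88])
a=cast([(318.3,100.9)],.094,"wrist",s6)[0];b=cast([(315,103)],.094,"wrist",np.load("s7.npy",allow_pickle=True).item())[0];print(a,b)
print("tool",tool(np.array([a,b]),s))
E
```

```text
[0.62453835 0.13558975 0.12494419] [177.86019888  -0.28249961 -92.53943757] [ -59.88500008   73.17011574   89.64594325   95.43304929  -71.87916695
   89.74071997 -147.35599951] 0.06435529918839639
[0.63519249 0.15080674 0.094     ] [0.63546511 0.15065866 0.094     ]
tool [[-0.01582647 -0.011115    0.03047277]
 [-0.01569062 -0.01139374  0.03046303]]
```

View pics/w8.png

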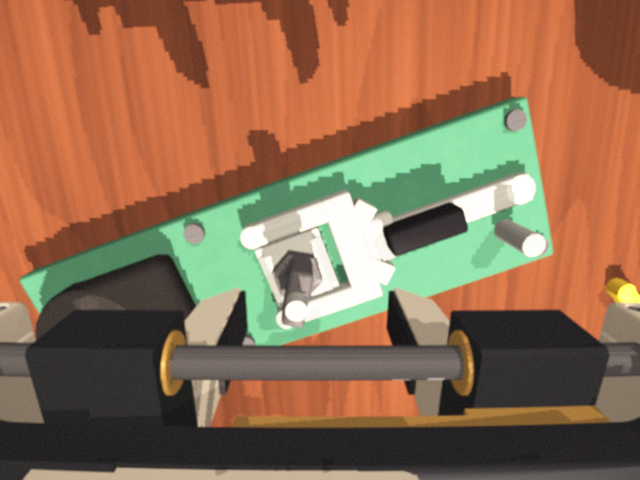

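The shortcut drove joints 3 and 7 to their range ends, so that turn direction was wrong. The picture shows the spanner undisturbed, with the wing bar at (297,285). I'll unwind the other way.

Request:
move_arm(
  rows=[
    {"tx": 0, "ty": 0, "tz": 0, "yaw": -8.5, "gripper": 0.7},
    {"tx": 0, "ty": 0, "tz": 0, "yaw": -8.5, "gripper": 0.7},
    {"tx": 0, "ty": 0, "tz": 0, "yaw": -8.5, "gripper": 0.7},
    {"tx": 0, "ty": 0, "tz": 0, "yaw": -8.5, "gripper": 0.7},
    {"tx": 0, "ty": 0, "tz": 0, "yaw": -8.5, "gripper": 0.7},
    {"tx": 0, "ty": 0, "tz": 0, "yaw": -8.5, "gripper": 0.7},
    {"tx": 0, "ty": 0, "tz": 0, "yaw": -8.5, "gripper": 0.7},
    {"tx": 0, "ty": 0, "tz": 0, "yaw": -8.5, "gripper": 0.7},
    {"tx": 0, "ty": 0, "tz": 0, "yaw": -8.5, "gripper": 0.7},
    {"tx": 0, "ty": 0, "tz": 0, "yaw": -8.5, "gripper": 0.7},
    {"tx": 0, "ty": 0, "tz": 0, "yaw": -8.5, "gripper": 0.7},
    {"tx": 0, "ty": 0, "tz": 0, "yaw": 0, "gripper": 0.7},
  ],
)

```text
time_s: 12.45
position: [0.625, 0.1361, 0.1265]
tcp_rot: [-179.9, 2.0, 1.0]
force: [0.4, 0.9, 1.0]
finger_gap: 0.0645
```

```bash
python3 - <<'E'
from h import *
s=bot.read_state();print(s["position"],s["tcp_rot"],s["joint_positions"],s["joint_velocities"])
E
```

```text
[0.62502937 0.13613868 0.12648863] [-179.93488149    2.04746652    0.99855643] [-59.13983667  63.21331498  79.71856761  95.41337111 -62.67717639
  80.16743987 -58.09531883] [-0.20505468  1.5432547   0.4935468  -0.07344302 -1.17069534  1.05364785
 -8.43737038]
```

Request:
move_arm(
  rows=[
    {"tx": 0, "ty": 0, "tz": 0, "yaw": -8.5, "gripper": 0.7},
    {"tx": 0, "ty": 0, "tz": 0, "yaw": -8.5, "gripper": 0.7},
    {"tx": 0, "ty": 0, "tz": 0, "yaw": -8.5, "gripper": 0.7},
    {"tx": 0, "ty": 0, "tz": 0, "yaw": -8.5, "gripper": 0.7},
    {"tx": 0, "ty": 0, "tz": 0, "yaw": -8.5, "gripper": 0.7},
    {"tx": 0, "ty": 0, "tz": 0, "yaw": -8.5, "gripper": 0.7},
    {"tx": 0, "ty": 0, "tz": 0, "yaw": -8.5, "gripper": 0.7},
    {"tx": 0, "ty": 0, "tz": 0, "yaw": -8.5, "gripper": 0.7},
    {"tx": 0, "ty": 0, "tz": 0, "yaw": -6.0, "gripper": 0.7},
    {"tx": 0, "ty": 0, "tz": 0, "yaw": 0, "gripper": 0.7},
    {"tx": 0, "ty": 0, "tz": 0, "yaw": 0, "gripper": 0.7},
    {"tx": 0, "ty": 0, "tz": 0, "yaw": 0, "gripper": 0.7},
  ],
)

```text
time_s: 13.65
position: [0.6239, 0.1364, 0.1237]
tcp_rot: [-177.8, 0.7, 74.8]
force: [-0.7, -0.1, -0.0]
finger_gap: 0.0639
```

```bash
python3 - <<'E'
from h import *
s=bot.read_state();im=bot.camera("wrist")[:,:,::-1];cv2.imwrite("pics/w9.png",im);np.save("s9.npy",s,allow_pickle=True)
print(s["position"],s["tcp_rot"],s["joint_positions"])
print("stud in tool",tool(np.array([[.6353,.1507,.094],[.6353,.1507,.067]]),s))
E
```

```text
[0.62390593 0.13640713 0.12369083] [-177.8425314     0.73025223   74.79047977] [-56.34700881  54.10803075  68.53286544  95.34340203 -52.43590967
  71.52823274   9.56415048]
stud in tool [[0.0171585  0.00834971 0.02918089]
 [0.01750262 0.00936607 0.05615956]]
```

View pics/w9.png

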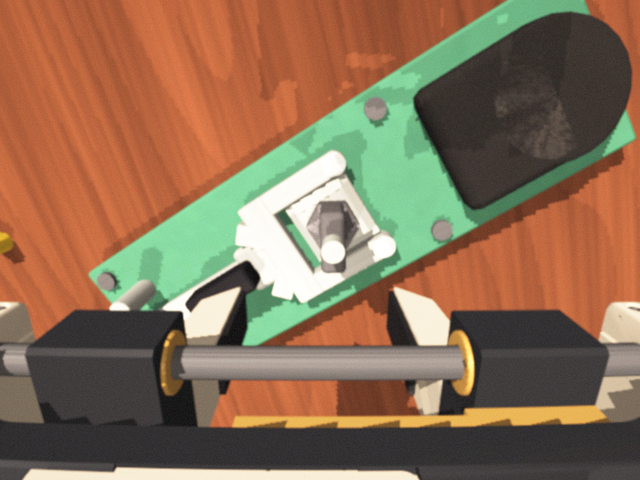

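The wing bar, at (333,245), is now aligned with the tool's x axis. The tool is tilted about 2°, which is acceptable. I'll move over it, go down and grip.

Request:
move_arm(
  rows=[
    {"tx": 0.0175, "ty": 0.009, "tz": 0, "yaw": 0, "gripper": 0.7},
    {"tx": 0, "ty": 0, "tz": 0, "yaw": 0, "gripper": 0.7},
    {"tx": 0, "ty": 0, "tz": 0.025, "yaw": 0, "gripper": 0.7},
    {"tx": 0, "ty": 0, "tz": 0.025, "yaw": 0, "gripper": 0.7},
    {"tx": 0, "ty": 0, "tz": 0.015, "yaw": 0, "gripper": 0.7},
    {"tx": 0, "ty": 0, "tz": 0.007, "yaw": 0, "gripper": 0.7},
    {"tx": 0, "ty": 0, "tz": 0, "yaw": 0, "gripper": 0.7},
    {"tx": 0, "ty": 0, "tz": 0, "yaw": 0, "gripper": 0.7},
  ],
)

```text
time_s: 14.5
position: [0.6345, 0.1507, 0.0515]
tcp_rot: [-177.9, 0.8, 75.0]
force: [-0.3, 0.1, 0.3]
finger_gap: 0.064
```

```bash
python3 - <<'E'
from h import *
s=bot.read_state();im=bot.camera("wrist")[:,:,::-1];cv2.imwrite("pics/w10.png",im)
print(s["position"],s["tcp_rot"],s["force"],"stud in tool",tool(np.array([[.6353,.1507,.094],[.6353,.1507,.067]]),s))
E
```

```text
[0.63449367 0.15070698 0.05145183] [-177.86064343    0.75928095   75.00010041] [-0.27335366  0.06988886  0.30598032] stud in tool [[-3.61903615e-04 -8.08175284e-04 -4.25465983e-02]
 [-4.11136954e-06  1.99650007e-04 -1.55677868e-02]]
```

Position is good. Closing the gripper now.

Request:
move_arm(
  rows=[
    {"tx": 0, "ty": 0, "tz": 0, "yaw": 0, "gripper": 0},
    {"tx": 0, "ty": 0, "tz": 0, "yaw": 0, "gripper": 0},
    {"tx": 0, "ty": 0, "tz": 0, "yaw": 0, "gripper": 0},
    {"tx": 0, "ty": 0, "tz": 0, "yaw": 0, "gripper": 0},
    {"tx": 0, "ty": 0, "tz": 0, "yaw": 0, "gripper": 0},
    {"tx": 0, "ty": 0, "tz": 0, "yaw": 0, "gripper": 0},
    {"tx": 0, "ty": 0, "tz": 0, "yaw": 0, "gripper": 0},
    {"tx": 0, "ty": 0, "tz": 0, "yaw": 0, "gripper": 0},
  ],
)

```text
time_s: 15.35
position: [0.635, 0.1507, 0.0507]
tcp_rot: [-177.9, 0.8, 75.0]
force: [4.7, -0.8, -3.2]
finger_gap: 0.0161
```

Request:
move_arm(
  rows=[
    {"tx": 0, "ty": 0, "tz": 0, "yaw": 6, "gripper": 0},
    {"tx": 0, "ty": 0, "tz": 0, "yaw": 6, "gripper": 0},
    {"tx": 0, "ty": 0, "tz": 0, "yaw": 6, "gripper": 0},
    {"tx": 0, "ty": 0, "tz": 0, "yaw": 6, "gripper": 0},
    {"tx": 0, "ty": 0, "tz": 0, "yaw": 6, "gripper": 0},
    {"tx": 0, "ty": 0, "tz": 0, "yaw": 6, "gripper": 0},
    {"tx": 0, "ty": 0, "tz": 0, "yaw": 6, "gripper": 0},
    {"tx": 0, "ty": 0, "tz": 0, "yaw": 0, "gripper": 0},
    {"tx": 0, "ty": 0, "tz": 0, "yaw": 0, "gripper": 0},
  ],
)

```text
time_s: 16.25
position: [0.6345, 0.1511, 0.0506]
tcp_rot: [-178.9, 2.0, 33.2]
force: [4.4, -1.6, -2.8]
finger_gap: 0.0163
```

```bash
python3 - <<'E'
from h import *
s=bot.read_state();t=bot.camera("top")[:,:,::-1];cv2.imwrite("pics/t11.png",t);print(s["position"],s["tcp_rot"],s["force"],s["moment"],s["finger_gap"],s["joint_positions"])
E
```

```text
[0.63452057 0.15106019 0.05064488] [-178.91516375    1.9914313    33.19982591] [ 4.43890386 -1.55339109 -2.82243101] [-0.00361989 -1.17989472  0.22111599] 0.01630157989411696 [-56.77267487  64.18230534  69.97357807  95.03183493 -62.99222187
  71.69494013 -28.28114008]
```

Request:
move_arm(
  rows=[
    {"tx": 0, "ty": 0, "tz": 0, "yaw": 6, "gripper": 0},
    {"tx": 0, "ty": 0, "tz": 0, "yaw": 6, "gripper": 0},
    {"tx": 0, "ty": 0, "tz": 0, "yaw": 4, "gripper": 0},
    {"tx": 0, "ty": 0, "tz": 0, "yaw": 0, "gripper": 0},
  ],
)

```text
time_s: 16.7
position: [0.6344, 0.1513, 0.0506]
tcp_rot: [-179.5, 2.2, 17.1]
force: [5.5, 0.3, -1.6]
finger_gap: 0.0163
```

```bash
cat > st.py <<'E'
from h import *
s=bot.read_state();print(s["time_s"],s["position"],s["tcp_rot"],s["force"],s["moment"],s["finger_gap"])
E
python3 st.py
```

```text
16.7 [0.63441834 0.1512604  0.050645  ] [-179.47700769    2.21766216   17.07302367] [ 5.48648422  0.34770033 -1.6456994 ] [ 0.15573297 -1.24370752  0.24691372] 0.016323264951044632
```

Request:
move_arm(
  rows=[
    {"tx": 0, "ty": 0, "tz": 0, "yaw": 2, "gripper": 0},
    {"tx": 0, "ty": 0, "tz": 0, "yaw": 2, "gripper": 0},
    {"tx": 0, "ty": 0, "tz": 0, "yaw": 0, "gripper": 0},
    {"tx": 0, "ty": 0, "tz": 0, "yaw": 0, "gripper": 0},
  ],
)

```text
time_s: 17.1
position: [0.6344, 0.1513, 0.0506]
tcp_rot: [-179.6, 2.2, 13.2]
force: [5.5, -1.4, -1.8]
finger_gap: 0.016
```

```bash
python3 st.py
```

```text
17.1 [0.63439782 0.15133469 0.05062562] [-179.60998228    2.24496007   13.20148645] [ 5.47633821 -1.35994525 -1.75997453] [ 0.09039016 -1.24454976  0.31759021] 0.015981460634623846
```

Request:
move_arm(
  rows=[
    {"tx": 0, "ty": 0, "tz": 0, "yaw": 2, "gripper": 0},
    {"tx": 0, "ty": 0, "tz": 0, "yaw": 1, "gripper": 0},
    {"tx": 0, "ty": 0, "tz": 0, "yaw": 0, "gripper": 0},
    {"tx": 0, "ty": 0, "tz": 0, "yaw": 0, "gripper": 0},
  ],
)

```text
time_s: 17.5
position: [0.6344, 0.1514, 0.0506]
tcp_rot: [-179.7, 2.3, 10.2]
force: [5.7, 0.3, -2.6]
finger_gap: 0.0162
```

```bash
python3 st.py;  python3 - <<'E'
from h import *
im=bot.camera("wrist")[:,:,::-1];cv2.imwrite("pics/w12.png",im)
E
```

```text
17.5 [0.63438516 0.15139409 0.05062974] [-179.72166581    2.26264458   10.20637701] [ 5.72535049  0.32688878 -2.5929744 ] [ 0.14088244 -1.26334128  0.27874305] 0.01620594082563249
```

View pics/w12.png

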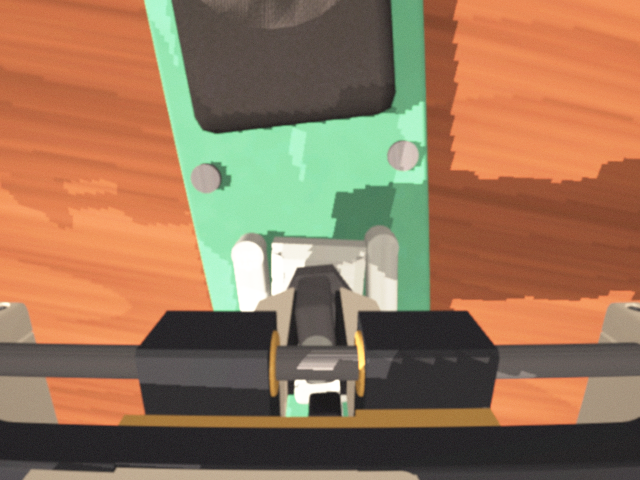

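The nut's top edge, (275,240)–(368,244), and the prong tips have turned with the tool relative to the plate. So the spanner is swinging toward the post. I'll keep turning until the moment rises.

Request:
move_arm(
  rows=[
    {"tx": 0, "ty": 0, "tz": 0, "yaw": 2, "gripper": 0},
    {"tx": 0, "ty": 0, "tz": 0, "yaw": 0, "gripper": 0},
    {"tx": 0, "ty": 0, "tz": 0, "yaw": 0, "gripper": 0},
  ],
)

```text
time_s: 17.85
position: [0.6344, 0.1514, 0.0506]
tcp_rot: [-179.8, 2.3, 8.2]
force: [4.7, -0.1, -3.2]
finger_gap: 0.0164
```

```bash
python3 st.py
```

```text
17.85 [0.6343644  0.15142273 0.05063277] [-179.79558264    2.2718539     8.20208231] [ 4.72166164 -0.07838014 -3.1871824 ] [ 0.22247757 -1.21774323  0.26680222] 0.016446195184057016
```

Request:
move_arm(
  rows=[
    {"tx": 0, "ty": 0, "tz": 0, "yaw": 2, "gripper": 0},
    {"tx": 0, "ty": 0, "tz": 0, "yaw": 0, "gripper": 0},
    {"tx": 0, "ty": 0, "tz": 0, "yaw": 0, "gripper": 0},
  ],
)

```text
time_s: 18.15
position: [0.6344, 0.1514, 0.0506]
tcp_rot: [-179.9, 2.3, 6.2]
force: [4.9, 0.1, -2.6]
finger_gap: 0.016
```

```bash
python3 st.py
```

```text
18.15 [0.63439831 0.15140857 0.05064858] [-179.87365109    2.2743324     6.19720146] [ 4.89012547  0.07078918 -2.58605633] [ 0.15492806 -1.21020012  0.24601609] 0.01600294277940756
```

Request:
move_arm(
  rows=[
    {"tx": 0, "ty": 0, "tz": 0, "yaw": 2, "gripper": 0},
    {"tx": 0, "ty": 0, "tz": 0, "yaw": 0, "gripper": 0},
    {"tx": 0, "ty": 0, "tz": 0, "yaw": 0, "gripper": 0},
  ],
)

```text
time_s: 18.45
position: [0.6344, 0.1515, 0.0506]
tcp_rot: [-180.0, 2.3, 4.2]
force: [5.6, -0.7, -2.6]
finger_gap: 0.0162
```

```bash
python3 st.py
```

```text
18.45 [0.63439707 0.15149052 0.05064182] [-179.95070226    2.27780367    4.20340605] [ 5.59619249 -0.66369089 -2.64413402] [ 0.17011713 -1.20892737  0.25739047] 0.016247721199297665
```

Request:
move_arm(
  rows=[
    {"tx": 0, "ty": 0, "tz": 0, "yaw": 2, "gripper": 0},
    {"tx": 0, "ty": 0, "tz": 0, "yaw": 0, "gripper": 0},
    {"tx": 0, "ty": 0, "tz": 0, "yaw": 0, "gripper": 0},
  ],
)

```text
time_s: 18.75
position: [0.6344, 0.1515, 0.0507]
tcp_rot: [180.0, 2.3, 2.2]
force: [5.4, 0.3, -1.4]
finger_gap: 0.0162
```

```bash
python3 st.py; python3 - <<'E'
from h import *
im=bot.camera("wrist")[:,:,::-1];cv2.imwrite("pics/w13.png",im)
for n in("w12","w13"):
    im=cv2.imread(f"pics/{n}.png");H,S,V=cv2.split(cv2.cvtColor(im,cv2.COLOR_BGR2HSV))
    s=bot.read_state()
    if n=="w12": s=dict(position=[.63439,.15139,.05063],tcp_rot=[-179.72,2.263,10.206])
    m=(S<70)&(V>110)
    # prong tips: topmost white pixel centroid per prong
    tips=[]
    for a,b in((225,268),(366,400)):
        c=big(m,(a,215,b,262));tips.append(c[c[:,1]<c[:,1].min()+6].mean(0))
    T=cast(tips,.03,"wrist",s);d=T[0]-T[1];print(n,tips,"spanner yaw",np.degrees(np.arctan2(d[1],d[0]))-90)
    e=[]
    for c in range(285,358,4):
        r=np.where((H[215:262,c]>60)&(H[215:262,c]<95)&(S[215:262,c]>80))[0].max()+216;e.append((c,r))
    q=cast(e,.031,"wrist",s);k=np.polyfit(q[:,1],q[:,0],1);print("nut yaw",-np.degrees(np.arctan(k[0])))
E
```

```text
18.75 [0.63438557 0.15150452 0.05065039] [179.97224443   2.27940796   2.20105198] [ 5.43897552  0.31085219 -1.4198003 ] [ 0.22453908 -1.22489481  0.22575034] 0.016200104752128294
w12 [array([251.  , 233.76]), array([378.96, 226.44])] spanner yaw 13.746757859390598
nut yaw 7.954962519699246
w13 [array([246.5 , 242.75]), array([373.28571429, 218.14285714])] spanner yaw 13.727186907901128
nut yaw 9.736432753239264
```

The spanner yaw is steady at 13.7°, so it is against the post. The nut is steady at about 9°. There is no rise at the jam nut's stop yet, so I'll continue in small steps.

Request:
move_arm(
  rows=[
    {"tx": 0, "ty": 0, "tz": 0, "yaw": 2, "gripper": 0},
    {"tx": 0, "ty": 0, "tz": 0, "yaw": 0, "gripper": 0},
    {"tx": 0, "ty": 0, "tz": 0, "yaw": 0, "gripper": 0},
  ],
)

```text
time_s: 19.1
position: [0.634, 0.1515, 0.0507]
tcp_rot: [179.9, 2.3, 0.2]
force: [4.2, -0.1, -0.8]
finger_gap: 0.0163
```

```bash
python3 st.py
```

```text
19.1 [0.63404387 0.15145134 0.05073622] [1.79886914e+02 2.31663745e+00 1.55523647e-01] [ 4.24401599 -0.09809458 -0.84653946] [ 0.30540211 -0.91563006  0.33918975] 0.016306635844188545
```

Request:
move_arm(
  rows=[
    {"tx": 0, "ty": 0, "tz": 0, "yaw": 2, "gripper": 0},
    {"tx": 0, "ty": 0, "tz": 0, "yaw": 0, "gripper": 0},
    {"tx": 0, "ty": 0, "tz": 0, "yaw": 0, "gripper": 0},
  ],
)

```text
time_s: 19.4
position: [0.6338, 0.1514, 0.0507]
tcp_rot: [179.8, 2.3, -1.9]
force: [3.0, 0.7, 1.6]
finger_gap: 0.0165
```

```bash
python3 st.py;python3 -c "
from h import *
cv2.imwrite('pics/w14.png',bot.camera('wrist')[:,:,::-1])"
```

```text
19.4 [0.63383681 0.15140462 0.05072818] [179.79336525   2.33664859  -1.87361252] [3.03337967 0.73896528 1.61986877] [ 0.38520821 -0.5655825   0.43065015] 0.016549760411809295
```

The moment is now rising (0.23, 0.34, 0.43 N m) and the gap is starting to widen, so the stop has been reached. One more firm nudge.

Request:
move_arm(
  rows=[
    {"tx": 0, "ty": 0, "tz": 0, "yaw": 2.5, "gripper": 0},
    {"tx": 0, "ty": 0, "tz": 0, "yaw": 0, "gripper": 0},
    {"tx": 0, "ty": 0, "tz": 0, "yaw": 0, "gripper": 0},
  ],
)

```text
time_s: 19.75
position: [0.6341, 0.1514, 0.0507]
tcp_rot: [179.7, 2.3, -4.4]
force: [3.2, 1.4, 1.6]
finger_gap: 0.0168
```

```bash
python3 st.py
```

```text
19.75 [0.63411059 0.15138419 0.05072077] [179.67902326   2.29024285  -4.37755818] [3.2197186  1.42378886 1.5859558 ] [ 0.45048751 -0.8009171   0.58648444] 0.016800151791554075
```

It holds 0.59 N m, so it is tight. Now I release and rise straight up.

Request:
move_arm(
  rows=[
    {"tx": 0, "ty": 0, "tz": 0, "yaw": 0, "gripper": 0.6},
    {"tx": 0, "ty": 0, "tz": 0, "yaw": 0, "gripper": 0.6},
    {"tx": 0, "ty": 0, "tz": 0, "yaw": 0, "gripper": 0.6},
    {"tx": 0, "ty": 0, "tz": 0, "yaw": 0, "gripper": 0.6},
    {"tx": 0, "ty": 0, "tz": 0, "yaw": 0, "gripper": 0.6},
    {"tx": 0, "ty": 0, "tz": -0.02, "yaw": 0, "gripper": 0.6},
    {"tx": 0, "ty": 0, "tz": -0.04, "yaw": 0, "gripper": 0.6},
    {"tx": 0, "ty": 0, "tz": -0.04, "yaw": 0, "gripper": 0.6},
    {"tx": -0.04, "ty": 0, "tz": -0.03, "yaw": 0, "gripper": 0.6},
    {"tx": -0.04, "ty": 0, "tz": 0, "yaw": 0, "gripper": 0.6},
    {"tx": 0, "ty": 0, "tz": 0, "yaw": 0, "gripper": 0.6},
    {"tx": 0, "ty": 0, "tz": 0, "yaw": 0, "gripper": 0.6},
  ],
)

```text
time_s: 20.95
position: [0.5594, 0.1585, 0.1849]
tcp_rot: [179.8, 2.2, -4.5]
force: [0.4, -0.4, 0.6]
finger_gap: 0.0551
```

```bash
python3 st.py;python3 -c "
from h import *
cv2.imwrite('pics/w15.png',bot.camera('wrist')[:,:,::-1])"
```

```text
20.95 [0.55937886 0.15853921 0.18493381] [179.75923326   2.24712417  -4.46605764] [ 0.39058809 -0.37996842  0.6450993 ] [-0.00872698  0.01729736 -0.03600182] 0.05510282604794151
```

View pics/w15.png

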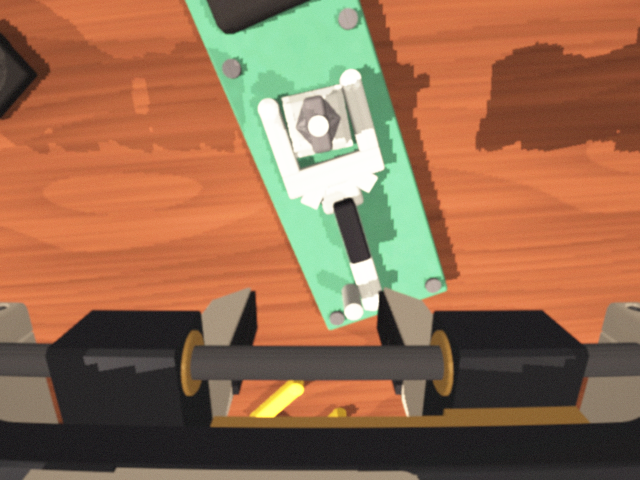

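The last picture shows the spanner still around the nut, its handle end at (370,295) against the post at (352,300), and the wing bar roughly along the handle. I'll check the yaw numbers.

```bash
cat > fin.py <<'E'
from h import *
def yaw(P,i=0,j=-1):
    vx,vy,_,_=cv2.fitLine((P[:,:2]*1e3).astype(np.float32),cv2.DIST_HUBER,0,.01,.01).ravel();return np.degrees(np.arctan2(vy,vx))%180
s=bot.read_state();im=cv2.imread("pics/w15.png");H,S,V=cv2.split(cv2.cvtColor(im,cv2.COLOR_BGR2HSV))
G=(H>60)&(H<95)&(S>80)
pl=[(np.where(G[r])[0].min(),r) for r in range(40,260,8)];print("plate",yaw(cast(pl,.02,"wrist",s)))
sh=big((V<60),(325,190,375,270));print("grip",rect(cast(sh,.05,"wrist",s)))
bar=big((S<110)&(V<125)&~G,(293,92,345,156));print("bar px",bar.min(0),bar.max(0),rect(cast(bar,.075,"wrist",s)))
print("rows dark extents")
for r in range(92,160,6):
    q=np.where((V[r,285:352]<125)&~G[r,285:352])[0]+285;print(r,q.min() if len(q) else 0,q.max() if len(q) else 0)
nt=[(c,np.where(G[60:110,c])[0].max()+61) for c in range(292,336,4)];print("nut far edge px",nt[0],nt[-1],yaw(cast(nt,.031,"wrist",s))-90)
E
python3 fin.py
```

```text
plate 16.85782
grip (array([0.5524425 , 0.12922632]), [14.727779388427734, 51.355613708496094], np.float32(18.423063))
bar px [322  99] [337 122] (array([0.64416125, 0.14503841]), [6.661551475524902, 14.375814437866211], np.float32(32.49485))
rows dark extents
92 0 0
98 0 0
104 323 346
110 324 348
116 325 350
122 285 351
128 286 350
134 329 333
140 330 331
146 0 0
152 0 0
158 0 0
nut far edge px (292, np.int64(94)) (332, np.int64(85)) 7.0788727
```

```bash
python3 - <<'E'
from h import *
im=cv2.imread("pics/w15.png");V=cv2.cvtColor(im,cv2.COLOR_BGR2GRAY)
print("     ",*range(288,350,3))
for r in range(90,160,4):print(r,*[f"{v:3d}" for v in V[r,288:350:3]])
s=bot.read_state();H,S,Vv=cv2.split(cv2.cvtColor(im,cv2.COLOR_BGR2HSV));G=(H>60)&(H<95)&(S>80)
L=[(c:=np.where(G[r,:300])[0].max()+1,r) for r in range(120,175,5)];print("left prong outer",L[0],L[-1])
P=cast(L,.027,"wrist",s);d=P[-1]-P[0];print(np.degrees(np.arctan2(d[1],d[0]))%180)
Rr=[(np.where(G[r,350:430])[0].min()+350,r) for r in range(90,160,6)];P=cast(Rr,.027,"wrist",s);d=P[-1]-P[0];print(Rr[0],Rr[-1],np.degrees(np.arctan2(d[1],d[0]))%180)
E
```

```text
288 291 294 297 300 303 306 309 312 315 318 321 324 327 330 333 336 339 342 345 348
90 170 172 177 181 177 168 170 168 170 213 232 234 238 238 238 192 193 208 139 196 221
94 133 153 168 190 211 224 233 236 235 226 222 232 239 219 189 193 194 198 177 159 202
98 241 227 227 228 229 217 150 129 131 142 149 122 224 203 206 206 203 200 193 128 202
102 230 227 235 239 244 198 176 177 175 177 172 142  96 140 208 210 207 195 196 124 178
106 253 249 248 248 242 176 181 181 176 172 171 159  96 106 133 208 208 200 196 138 141
110 253 252 248 248 208 169 163 163 153 170 173 172 112 105  99 110 203 202 198 179 110
114 253 253 240 248 162 155 163 161 151 147 170 164 111 111 114 113 115 186 199 195  99
118 253 253 241 226 144 156 153 172 252 254 254 255 250  96 110 107 122 122 197 197 116
122 250 253 252 188 175 198 148 248 254 254 254 254 255 238 117 125 114 156 196 201 143
126 239 253 253 178 176 171 153 254 254 254 254 254 254 255 109 109 111 205 205 198 183
130 171 253 253 209 158 177 170 241 254 254 254 254 254 225 100 100 141 207 204 201 198
134 134 255 253 252 234 145 143 156 238 255 255 254 223 149  95 107 194 212 206 200 196
138 193 226 254 254 253 238 154 168 174 176 171 170 171 158 100 169 223 240 244 215 198
142 246 140 254 254 254 254 254 176 167 174 177 172 175 167 119 251 252 251 249 242 247
146 254 186 254 254 252 254 254 254 200 176 176 170 177 169 134 236 248 247 245 246 242
150 254 239 248 253 251 250 248 247 235 172 164 155 153 146 153 193 189 180 178 177 176
154 254 253 186 229 253 247 246 238 234 197 186 175 174 174 180 176 174 152 133 141 177
158 254 254 232 143 140 112 116 107  98 176 178 182 177 172 156 147 178 233 251 254 254
left prong outer (np.int64(261), 120) (np.int64(278), 170)
12.704998398851103
(np.int64(365), 90) (np.int64(383), 156) 13.829311188994353
```

The bar yaw is about 6° and the nut about 7°, so they line up, which means tight. The spanner is at about 13.3° against the plate's 16.9°, leaning on the post. Handing in.

```bash
python3 -c "
from plant import bot
s=bot.read_state();print(s['time_s'],s['force'],bot.sign_off())"
```

```text
the job is handed in; nothing more can be done
21.0 [0.01002856 0.04608244 0.48645569] None
```

I laid the wide grey spanner flat on the plate with its jaws around the square nut and its handle beside the post. I let go of it, then turned the winged jam nut clockwise until it stopped. I handed in at 21.0 s with the arm clear of everything.

**Tightness:** the jam nut turned at a steady 0.25–0.3 N m, then the moment rose to 0.59 N m at the stop. After release the wing bar was at about 6° and the square nut at about 7°, which fits the nut being tight. My colour mask for the bar failed, so its angle comes from its edge in a grid of grey values and is good to only a degree or two.

**Spanner:** the last picture shows it in place around the nut with its handle against the post. Its prongs read 13–14° against the plate's 16.9°, as expected for a spanner leaning on the post. A separate reading from the black grip block gave 18.4°, which disagrees; I think the block's sides spoiled that one.

**Joint limits:** my first attempt to turn the wrist for the jam nut went the wrong way and drove joints 3 and 7 to the ends of their ranges. Joint 3 read 89.646° against a limit of 89.64°, so it may count as having just passed it. I turned back, and the tool kept about 2° of tilt for the rest of the job.

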